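Load a lug bracket into a hinged checking fixture and close its gauge cover

ROBOT

A 7-joint arm with a two-finger parallel gripper is mounted at the origin on the work surface. World frame = base frame: x ahead of the robot, y to its left, z up, the work surface at z = 0. Lengths are in m, angles in rad, forces in N, time in s.
With the tool pointing down it reaches from about 0.425 to 0.925 m from the base axis. Payload 6.8 kg.
Tool frame: the origin (TCP) lies at the very end of the fingers, on their centre line; the grasp point (between the pads) lies 19 mm behind it; z points along the fingers, y is the line along which they close (so a half turn about z gives the same grasp; the last joint's range is limited). The gripper opens to 85 mm and grips with 20 to 120 N. Pads are 22 mm wide; open, the fingers measure 114 mm over their backs; the gripper's body (76 mm by 85 mm) begins 54 mm behind the grasp point. The pads swing forward as they close: fully open they stand 13 mm farther back than shut.
Start: joints at [1.105, 0.477, 0.022, 1.555, -0.011, 1.109, -0.083], TCP at [0.236, -0.632, 0.231] pointing down, gripper open.
Joint ranges: [-2.96, 2.96], [-0.34, 2.1], [-1.41, 1.46], [0.24, 2.44], [-1.37, 4.51], [0.17, 1.92], [-2.96, 2.96]. Speed limits (rad/s): [2.39, 2.39, 3.14, 3.14, 3.14, 3.14, 3.14].

INTERFACE

Orientations are given as a rotation vector (axis times angle).
In Python, from bench import r gives the robot as it stands.
- The arm moves only by the tool play_rows, never from a script. Its argument "targets" is text: rows parted by semicolons, each of 5 numbers parted by spaces: the closure, from -1 (fully open) to 1 (shut), then the shift along the tool's x, y, z in m, then the turn about the tool's z in rad. In form: gripper dx dy dz spin; .... A call has 1 to 8 rows; each row is the pose to reach, as a shift and turn from the pose commanded when the call began, along the tool's axes at that moment; what a row does not reach only later rows make up. A row lasts 1/12 s, in which the tool goes at most 41.7 mm and 7.16 degrees, less where a joint would pass 70% of its speed; a pose out of reach is approached as far as the arm can. A call with a gripper value outside its range is refused whole. The fingers move at their own pace and stop on an object; "squeeze" is the grip in N (left out, the last holds). Time passes only in rows, so rows that repeat a pose let the fingers close. It gives the time, the measured TCP pose, the force, the opening and the grip force at its end, in the units of the state.
- r.get_obs(): the state, without advancing time (a new reading comes with each control period).
- r.grab_frame(name): name is "scene" or "side" or "wrist"; returns the picture (480x640x3 uint8, red, green, blue); there is no depth.
- r.camera_info(name): a dict with "fov_y" (degrees; the focal length in pixels is half the picture's height over the tangent of half this angle, whatever the lens; pixels are square), "cx", "cy" (the principal point, pixels), "position" and "rotation" of the camera in the world. Camera axes: x right, y down, z forward; pixel columns grow to the right and rows downward; lengths in m; the calibration is good to about 2 mm. A picture is of the moment at which its call begins: read the wrist's pose just before it. camera_info takes no time and is no camera call; for the wrist camera it gives the pose at the moment of the call.
- r.hand_in(): hands the job in; it is judged then, once.
The state is a dict: "clock": time; "joints": joint angles; "qvel": joint speeds; "tau": joint torques, N m; "tcp_pos": TCP position; "orientation": TCP orientation; "contact_force": force on the tool from outside, world axes, zero at the start; "moment": the same for the moment, N m; "grip_width": finger opening in m; "gripper_force": force on a finger pad.
Only numpy, scipy, OpenCV 4.12 (cv2) and the standard library are available. Lean on these libraries where they do the work, as an engineer would, in place of code of your own. Each camera call takes 0.05 s, during which the arm holds its last target. There are 200 camera calls.

TASK

Check the welded lug bracket in the checking fixture: lift the fixture's hinged gauge cover back onto its open stop, set the bracket gently on its three ball feet so that they settle fully into the cone, groove and flat seats, and then lower the cover over it until it lies closed on its rest posts. Let the cover down gently onto its stop both ways, without slamming or dropping it, and leave the other tools on the bench where they are.

Things in the scene. Friction and masses are not known exactly. Their poses are not given: they have to be found in the camera images.
- fixture: Checking fixture, fixed: aluminium base plate 20 mm thick, x -110 to 110, y -85 to 145 mm in its frame; origin on the table under the spot where the lug of the seated bracket stands. Cover hinge on its +y side, cover handle (when closed) on its -y side. Hold-down clamps 96 mm tall at x -88 to -146, y 55 and x 88 to 146, y 15; rest posts at x +-72, y -55, 76 mm high; open-stop posts at y 124 to 138, 145 mm high.
- seat_cone (a point): Where the ball's centre sits in the cone seat (90 degree cone, mouth 24 mm across, rim 46 mm above the table); fixture frame (-62, 0, 48) mm. The seats are polished and slippery.
- seat_groove (a point): Where the ball's centre sits in the V-groove seat (90 degree vee, 24 mm wide at its mouth, pointing at the cone); fixture frame (36, 36, 48) mm.
- seat_flat (a point): Where the ball's centre sits on the flat seat (disc 32 mm across, top 38 mm above the table); fixture frame (36, -36, 48) mm.
- cover (a joint): Angle of the gauge cover in rad: 0 closed, level on its rest posts (the start), 1.75 leaning just past upright on its open stop. Aluminium frame 170 x 180 mm, 8 mm thick, 0.5 kg, with windows; the middle one (52 mm in x, 98 in y) lets the lug of the seated bracket through. Free hinge: let go below 1.57 it falls shut, beyond that it leans back open.
- cover_hinge (a point): Middle of the cover's hinge axis, which runs along the fixture's x; fixture frame (0, 105, 80) mm.
- cover_bar (a point): Middle of the cover's handle: a round steel bar 12 mm thick along the fixture's x, free for 45 mm to each side of this point, 220 mm from the hinge axis, with a 34 mm gap to the cover's edge. 80 mm above the table when closed, 296 mm when open. It can turn between fingers, so one can hold it from above at every angle.
- bracket_center (a point): Lug bracket, steel, about 0.75 kg; this point is half-way up, 39 mm above the undersides of its feet, over its centre of mass. T-shaped plate (tongue to x -78, 44 wide; crossbar x -3 to 52, y -50 to 50 mm), its top 28 mm above the undersides. Upright lug 10 mm thick (x -5 to 5), 60 wide in y, 28 to 78 mm above the undersides, rounded top. Seated: 77 mm above the table, axes as the fixture's.
- foot_cone (a point): Centre of the 20 mm ball foot under the bracket's tongue, for the cone; bracket x -62, y 0 mm, 10 mm above the underside.
- foot_groove (a point): Centre of the 20 mm ball foot under the crossbar's +y end, for the groove; bracket x 36, y 36 mm.
- foot_flat (a point): Centre of the 20 mm ball foot under the crossbar's -y end, for the flat seat; bracket x 36, y -36 mm.
- spray_can: spray can, 65 mm diameter, 198 mm tall, standing; a bystander, origin on its underside
- flat_chisel: flat chisel with a broad blade, 200 mm long, lying; a bystander, origin on its underside
- tape_measure: tape measure, 70 x 36 x 62 mm, standing; a bystander, origin on its underside
- try_square: try square lying flat, 120 mm stock and 200 mm blade; origin near its corner; a bystander
- chipping_hammer: chipping hammer, 265 mm long, lying; a bystander, origin on its underside
- wire_brush: wire brush, 260 mm long, bristles down; a bystander, origin on its underside
- weld_magnet: L-shaped flat welding magnet, legs 110 mm, 20 mm thick, lying; a bystander, origin on its underside

How it is judged:
By the outcome, as a careful person would: the job done as asked, in the order asked, and still so for the second after the job is handed in, with the robot touching nothing.
It also fails if it takes over 70 s, if anything falls off the work surface, if the arm or the gripper's body presses on something with over 40 N, if the wrist force passes 120 N, or if a joint passes its speed limit or range.

## Working session

There is one attempt and no reset: what is moved stays moved. The work goes in short steps, Python scripts to look and compute and a tool call to move; the robot and the scene stay as the last step left them, time stands still between calls to the robot, and variables do not carry over. Pictures are saved under pics/ and viewed, at most 10 in all, crops included, and the job is handed in when it is done.

Besides the shell and the picture viewer there is one more tool, called after "Request:" by a JSON object that holds its "api" and its "payload", one argument or row to a line. play_rows: Moves the arm, as the interface text tells. Its arguments: {"type":"object","properties":{"targets":{"type":"string"},"squeeze":{"type":"number"}},"required":["targets"]}

```bash
mkdir -p pics; ls
python3 - <<'E'
from bench import r
import cv2,numpy as np
o=r.get_obs();print({k:np.round(v,3) for k,v in o.items()})
for n in("scene","side","wrist"):
    i=r.camera_info(n);print(n,i)
    cv2.imwrite(f"pics/{n}0.png",r.grab_frame(n)[:,:,::-1])
E
```

```text
pics
{'clock': np.float64(0.0), 'joints': array([ 1.105,  0.478,  0.022,  1.556, -0.012,  1.109, -0.083]), 'qvel': array([ 0.   ,  0.001,  0.   ,  0.   , -0.   ,  0.   ,  0.001]), 'tau': array([-1.0000e-03, -5.9646e+01,  1.6080e+00, -2.8120e+01,  1.2000e-02,
        9.0000e-03, -0.0000e+00]), 'tcp_pos': array([ 0.236, -0.632,  0.23 ]), 'orientation': array([-3.09e+00, -5.59e-01,  1.00e-03]), 'contact_force': array([-0.03,  0.03, -0.71]), 'moment': array([ 0.025, -0.015, -0.009]), 'gripper_force': np.float64(0.0), 'grip_width': np.float64(0.085)}
scene {'fov_y': 45.10000691456848, 'cx': 322.4290848453288, 'cy': 234.82675231463065, 'position': array([ 1.61157785, -0.3460128 ,  1.37445409]), 'rotation': array([-1.99541663, -1.48670552,  0.56242675])}
side {'fov_y': 45.47591646781717, 'cx': 324.59514252433473, 'cy': 248.3486194980397, 'position': array([-0.33657011,  0.87701618,  1.23495909]), 'rotation': array([-0.97588493,  2.45943266, -1.03792999])}
wrist {'fov_y': 60.19790788486453, 'cx': 322.7015507239662, 'cy': 235.53916414231685, 'position': array([ 0.30262273, -0.60836786,  0.37239728]), 'rotation': array([ 2.38749394, -1.65680861, -0.23164573])}
```

View pics/scene0.png

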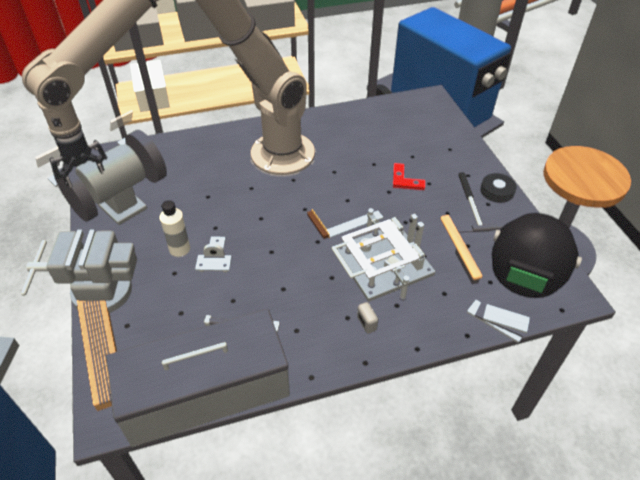

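View pics/side0.png

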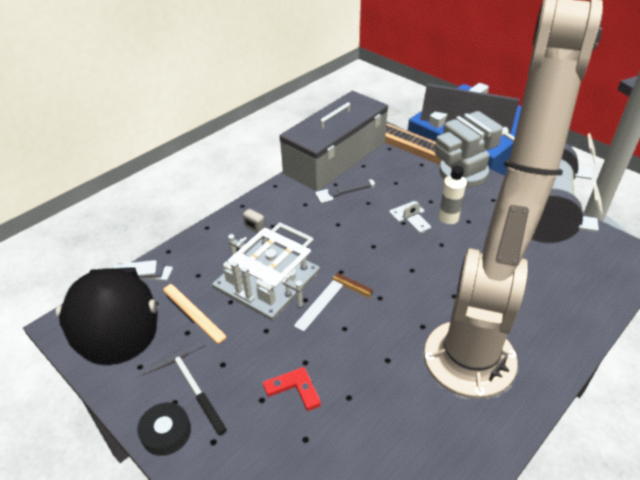

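The scene view shows the closed fixture near (385,255) and the bracket near (213,255). The side view shows them near (268,265) and (410,215). I'll enlarge both.

```bash
cat > h.py <<'E'
from bench import r
import cv2,numpy as np
from scipy.spatial.transform import Rotation as R
def ray(i,uv):
    f=240/np.tan(np.radians(i["fov_y"])/2)
    d=R.from_rotvec(i["rotation"]).apply([(uv[0]-i["cx"])/f,(uv[1]-i["cy"])/f,1])
    return np.array(i["position"]),d
def onz(i,uv,z):
    p,d=ray(i,uv);return p+d*(z-p[2])/d[2]
def proj(i,P):
    f=240/np.tan(np.radians(i["fov_y"])/2)
    c=R.from_rotvec(i["rotation"]).inv().apply(np.array(P)-i["position"])
    return f*c[...,0]/c[...,2]+i["cx"],f*c[...,1]/c[...,2]+i["cy"]
E
python3 - <<'E'
import cv2,numpy as np
a=cv2.imread("pics/scene0.png")[195:305,185:451];b=cv2.imread("pics/side0.png")[190:320,200:440]
a=cv2.resize(a,None,fx=3,fy=3,interpolation=2);b=cv2.resize(b[:, :],None,fx=2,fy=2,interpolation=2)
c=np.zeros((600,800,3),np.uint8);c[:330,:798]=a;c[335:595,:480]=b
cv2.imwrite("pics/z.png",c)
E
```

```text
(no output)
```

View pics/z.png

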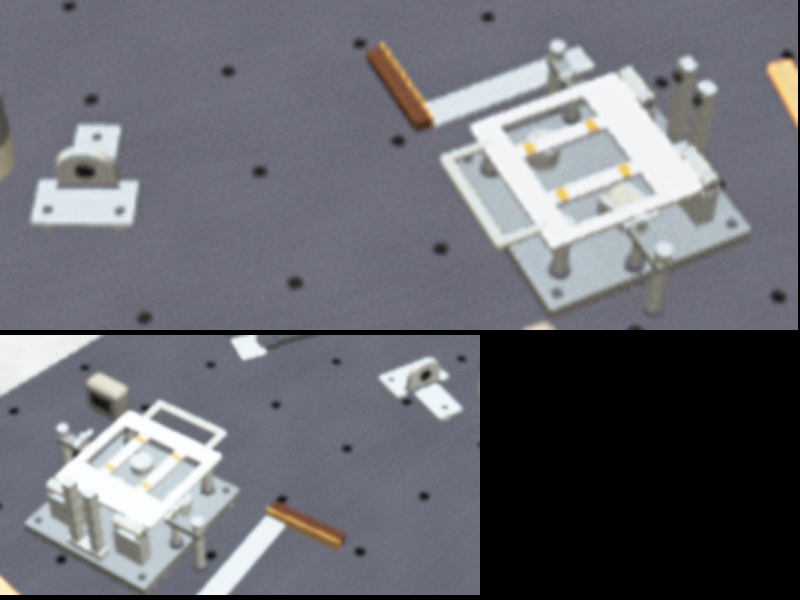

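View pics/wrist0.png

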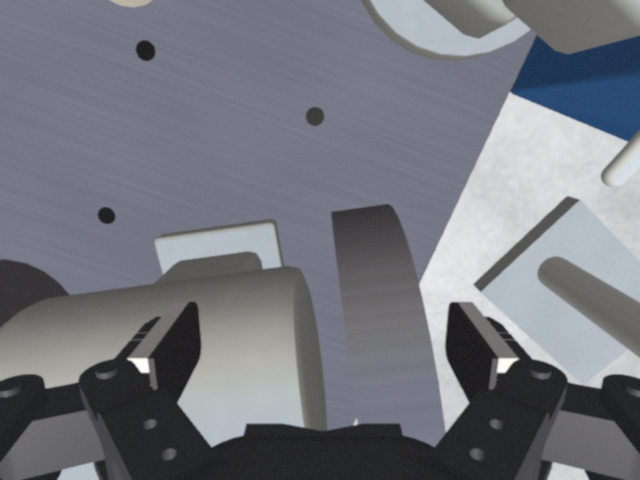

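The crops show the handle bar from (443,157) to (500,243), the hinge on the right, and the bracket's crossbar corners near (31,222), (132,225), (138,182) and (38,180), with its tongue pointing up. Next I'll turn these into positions.

Run:
```python
from h import *
s=r.camera_info("scene");d=r.camera_info("side")
S=lambda x,y:(185+x/3,195+y/3)
D=lambda x,y:(200+x/2,190+(y-335)/2)
np.set_printoptions(precision=4,suppress=True)
print("bar scene",onz(s,S(445,158),.08),onz(s,S(501,243),.08))
print("bar side",onz(d,D(162,405),.08),onz(d,D(225,433),.08))
print("cover corners scene",[onz(s,S(*p),.084) for p in((472,127),(616,74),(700,195),(553,247))])
print("base", [onz(s,S(*p),.02) for p in((553,308),(749,230))],[onz(d,D(*p),.02) for p in((26,522),(146,588),(238,490))])
print("brk scene top",[onz(s,S(*p),.028) for p in((31,220),(132,223),(138,181),(38,180),(78,126),(121,126))])
print("brk side top",[onz(d,D(*p),.028) for p in((380,376),(408,398),(443,417),(461,405))])
print("lug hole",onz(s,S(86,172),.056))
# distortion check: robot base circle ~ scene(283,155)
print(onz(s,(283,155),0.02),onz(d,(472,360),.02))
```

```text
bar scene [0.5526 0.0196 0.08  ] [0.6689 0.0384 0.08  ]
bar side [0.6623 0.0343 0.08  ] [0.5487 0.0136 0.08  ]
cover corners scene [array([0.5244, 0.0568, 0.084 ]), array([0.4965, 0.2219, 0.084 ]), array([0.6705, 0.2409, 0.084 ]), array([0.6902, 0.0827, 0.084 ])]
base [array([0.7142, 0.0787, 0.02  ]), array([0.6796, 0.2991, 0.02  ])] [array([0.6733, 0.2979, 0.02  ]), array([0.4574, 0.2627, 0.02  ]), array([0.4945, 0.0437, 0.02  ])]
brk scene top [array([ 0.4717, -0.3844,  0.028 ]), array([ 0.5037, -0.2892,  0.028 ]), array([ 0.4517, -0.2733,  0.028 ]), array([ 0.4218, -0.37  ,  0.028 ]), array([ 0.3603, -0.319 ,  0.028 ]), array([ 0.3728, -0.2762,  0.028 ])]
brk side top [array([ 0.499 , -0.2938,  0.028 ]), array([ 0.4324, -0.2818,  0.028 ]), array([ 0.3647, -0.2834,  0.028 ]), array([ 0.3609, -0.3254,  0.028 ])]
lug hole [ 0.4497 -0.3222  0.056 ]
[ 0.031  -0.0045  0.02  ] [-0.0153  0.0142  0.02  ]
```

Estimates: fixture origin near (0.590, 0.140) with yaw about 9°, and bracket near (0.440, -0.321) with yaw about -18°. I'll lift clear of the grinder, then move over the handle bar.

Request:
{"api": "play_rows", "payload": {
  "targets": "-1 0 0 -0.04 0; -1 0 0 -0.08 0; -1 0 0 -0.12 0; -1 0.579 -0.487 -0.13 0.2; -1 0.579 -0.487 -0.13 0.2; -1 0.579 -0.487 -0.13 0.2; -1 0.579 -0.487 -0.13 0.2; -1 0.579 -0.487 -0.13 0.2"
}}

```text
clock: 0.82
tcp_pos: [0.3392, -0.4488, 0.3539]
orientation: [-3.132, -0.247, 0.0]
contact_force: [0.5, 0.0, 0.6]
grip_width: 0.0851
gripper_force: 0.0
```

```bash
cat >> h.py <<'E'
def st():
    o=r.get_obs();M=R.from_rotvec(o["orientation"]).as_matrix()
    psi=np.degrees(np.arctan2(M[1,0],M[0,0]))
    print("t %.2f tcp"%o["clock"],np.round(o["tcp_pos"],4),"psi %.2f w %.4f gf %.1f"%(psi,o["grip_width"],o["gripper_force"]),"F",np.round(o["contact_force"],1),"q",np.round(o["joints"],2))
    return o,M,psi
def to(P,psit):
    o,M,psi=st();print("shift",np.round(M.T@(np.array(P)-o["tcp_pos"]),4),"spin %.4f"%np.radians(psi-psit))
O=np.array([.590,.140,0]);YAW=9.
def fx(x,y,z):
    c,s=np.cos(np.radians(YAW)),np.sin(np.radians(YAW));return O+[c*x-s*y,s*x+c*y,z]
E
python3 -c "
from h import *
to([.608,.0265,.25],9)"
```

```text
t 0.82 tcp [ 0.3392 -0.4488  0.3539] psi 9.03 w 0.0851 gf 0.0 F [0.5 0.  0.6] q [ 0.84  0.2  -0.03  1.66  0.01  1.28 -0.61]
shift [ 0.34   -0.4273  0.1039] spin 0.0005
```

Request:
{"api": "play_rows", "payload": {
  "targets": "-1 0.34 -0.427 0 0; -1 0.34 -0.427 0 0; -1 0.34 -0.427 0 0; -1 0.34 -0.427 0 0; -1 0.34 -0.427 0 0; -1 0.34 -0.427 0 0; -1 0.34 -0.427 0 0; -1 0.34 -0.427 0.02 0"
}}

```text
clock: 1.48
tcp_pos: [0.5035, -0.1589, 0.3514]
orientation: [3.131, 0.247, 0.002]
contact_force: [0.3, -1.3, -0.7]
grip_width: 0.0854
gripper_force: 0.0
```

```bash
python3 -c "
from h import *
to([.608,.0265,.25],9)"
```

```text
t 1.48 tcp [ 0.5035 -0.1589  0.3514] psi 9.03 w 0.0854 gf 0.0 F [ 0.3 -1.3 -0.7] q [ 0.43  0.15 -0.28  1.73  0.04  1.26 -1.27]
shift [ 0.1322 -0.1668  0.1014] spin 0.0005
```

Request:
{"api": "play_rows", "payload": {
  "targets": "0.2 0.12 -0.155 0.1 0; 0.2 0.12 -0.155 0.1 0; 0.2 0.12 -0.155 0.1 0; 0.2 0.12 -0.155 0.1 0; 0.2 0.12 -0.155 0.1 0; 0.2 0.12 -0.155 0.1 0; 0.2 0.12 -0.155 0.1 0; 0.2 0.12 -0.155 0.1 0"
}}

```text
clock: 2.15
tcp_pos: [0.5966, 0.0111, 0.2502]
orientation: [3.131, 0.249, -0.002]
contact_force: [-0.5, -0.7, 0.2]
grip_width: 0.0343
gripper_force: 0.0
```

Run:
```python
from h import *
st();i=r.camera_info("wrist")
im=r.grab_frame("wrist")[:,:,::-1].copy();cv2.imwrite("pics/w1.png",im)
print(i)
for n,P in dict(bar0=fx(-45,-115,80),).items(): pass
for n,P in dict(b0=(-.045,-.115,.08),b1=(.045,-.115,.08)).items(): print(n,proj(i,fx(*P)))
print("tcp",proj(i,r.get_obs()["tcp_pos"]))
```

```text
t 2.15 tcp [0.5966 0.0111 0.2502] psi 9.10 w 0.0343 gf 0.0 F [-0.5 -0.7  0.2] q [ 0.17  0.36 -0.37  1.71  0.14  1.1  -1.66]
{'fov_y': 60.19790788486453, 'cx': 322.7015507239662, 'cy': 235.53916414231685, 'position': array([0.66667457, 0.02151002, 0.39207251]), 'rotation': array([ 2.22013214, -1.89375636, -0.26387878])}
b0 (np.float64(304.5207459049675), np.float64(251.53268099501256))
b1 (np.float64(303.20980142582505), np.float64(134.7369418770668))
tcp (np.float64(323.9060120799512), np.float64(314.0830734350207))
```

View pics/w1.png

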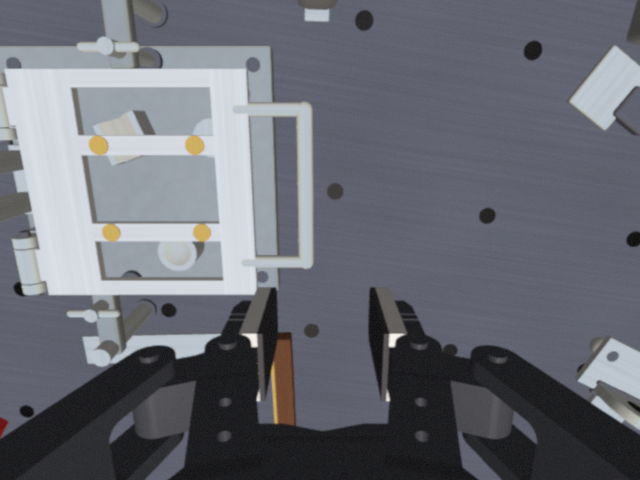

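The view shows the bar's ends at about (306,104) and (307,266), and the cover's free edge from (247,69) to (256,294).

Run:
```python
from h import *
np.set_printoptions(precision=4,suppress=True)
i=r.camera_info("wrist")
a=onz(i,(306,106),.083);b=onz(i,(307,264),.083);print("bar",a,b,(a+b)/2)
v=b-a;print(np.degrees(np.arctan2(-v[1],-v[0])))
for p,z in(((247,69),.084),((256,294),.084)):print(onz(i,p,z))
for p in((271,47),(278,286)):print("base",onz(i,p,.02))
```

```text
bar [0.673  0.0327 0.083 ] [0.5547 0.0146 0.083 ] [0.6139 0.0236 0.083 ]
8.699622058485163
[0.691  0.0767 0.084 ]
[0.5233 0.0515 0.084 ]
base [0.716  0.0706 0.02  ]
base [0.5052 0.0379 0.02  ]
```

```bash
sed -i 's/^O=.*/O=np.array([.595,.138,0]);YAW=8.7/' h.py
python3 - <<'E'
from h import *
def F(x,y,z): return fx(x/1e3,y/1e3,z/1e3)
to(F(0,-115,63),YAW)
E
```

```text
t 2.20 tcp [0.5968 0.0098 0.2509] psi 8.98 w 0.0343 gf 0.0 F [-0.4 -1.2 -0.2] q [ 0.17  0.36 -0.37  1.71  0.14  1.1  -1.66]
shift [ 0.0178 -0.0121  0.1879] spin 0.0049
```

Request:
{"api": "play_rows", "payload": {
  "targets": "0.2 0.018 -0.012 0.03 0.005; 0.2 0.018 -0.012 0.06 0.005; 0.2 0.018 -0.012 0.09 0.005; 0.2 0.018 -0.012 0.12 0.005; 0.2 0.018 -0.012 0.145 0.005; 0.2 0.018 -0.012 0.165 0.005; 0.2 0.018 -0.012 0.18 0.005; 0.2 0.018 -0.012 0.188 0.005",
  "squeeze": 25
}}

```text
clock: 2.87
tcp_pos: [0.612, 0.0229, 0.0617]
orientation: [3.131, 0.235, -0.002]
contact_force: [0.1, 0.1, -0.7]
grip_width: 0.0344
gripper_force: 0.0
```

Request:
{"api": "play_rows", "payload": {
  "targets": "0.2 0 0 0 0; 0.5 0 0 0 0; 0.8 0 0 0 0; 1 0 0 0 0; 1 0 0 0 0; 1 0 0 0 0"
}}

```text
clock: 3.37
tcp_pos: [0.6133, 0.0276, 0.0643]
orientation: [-3.131, -0.242, -0.003]
contact_force: [-2.3, 4.8, 2.2]
grip_width: 0.0106
gripper_force: 24.9
```

Run:
```python
from h import *
st(); cv2.imwrite("pics/w2.png",r.grab_frame("wrist")[:,:,::-1])
```

```text
t 3.37 tcp [0.6133 0.0276 0.0643] psi 8.83 w 0.0106 gf 24.9 F [-2.3  4.8  2.2] q [ 0.1   0.59 -0.32  1.82  0.26  0.77 -1.78]
```

View pics/w2.png

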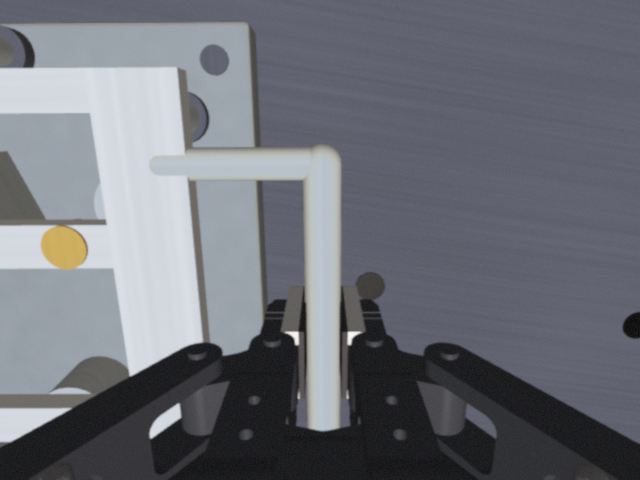

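The bar sits between the pads, with the cover edge clear at left. I'll lift along the hinge arc.

Request:
{"api": "play_rows", "payload": {
  "targets": "1 0 -0.003 -0.009 0; 1 0 -0.004 -0.022 0; 1 0 -0.0065 -0.0394 0; 1 0 -0.011 -0.0587 0; 1 0 -0.017 -0.0775 0; 1 0 -0.025 -0.0957 0; 1 0 -0.034 -0.1131 0; 1 0 -0.045 -0.1296 0"
}}

```text
clock: 4.08
tcp_pos: [0.6068, 0.0676, 0.195]
orientation: [3.129, 0.235, 0.004]
contact_force: [2.4, -2.7, -1.1]
grip_width: 0.0112
gripper_force: 24.4
```

```bash
cat >> h.py <<'E'
def cov(off=.0):
    # arc angle from TCP, pads' grasp point 19 mm behind
    o,M,psi=st();c,s=np.cos(np.radians(YAW)),np.sin(np.radians(YAW))
    g=o["tcp_pos"]+[0,0,.0157];d=g-O;y=-s*d[0]+c*d[1];x=c*d[0]+s*d[1];dz=g[2]-.08
    print("x %.4f y %.4f z %.4f th %.3f rad %.4f"%(x,y,g[2],np.arctan2(dz,.105-y),np.hypot(dz,.105-y)))
E
sed -i 's/\[.595,.138,0\]/[.595,.1405,0]/' h.py
python3 -c "
from h import *
cov()"
```

```text
t 4.08 tcp [0.6068 0.0676 0.195 ] psi 8.60 w 0.0112 gf 24.4 F [ 2.4 -2.7 -1.1] q [ 0.07  0.43 -0.37  1.73  0.18  1.01 -1.79]
x 0.0007 y -0.0738 z 0.2107 th 0.631 rad 0.2215
```

Request:
{"api": "play_rows", "payload": {
  "targets": "1 0 -0.0124 -0.0155 0; 1 0 -0.0261 -0.0297 0; 1 0 -0.041 -0.0427 0; 1 0 -0.0571 -0.0543 0; 1 0 -0.0741 -0.0644 0; 1 0 -0.0919 -0.073 0; 1 0 -0.1105 -0.0799 0; 1 0 -0.1296 -0.0851 0"
}}

```text
clock: 4.75
tcp_pos: [0.5863, 0.1965, 0.2812]
orientation: [3.13, 0.235, 0.003]
contact_force: [-2.7, -1.9, 0.9]
grip_width: 0.0106
gripper_force: 25.1
```

```bash
python3 -c "
from h import *
cov()"
```

```text
t 4.75 tcp [0.5863 0.1965 0.2812] psi 8.60 w 0.0106 gf 25.1 F [-2.7 -1.9  0.9] q [-0.11  0.38 -0.42  1.62  0.17  1.18 -1.99]
x -0.0002 y 0.0567 z 0.2969 th 1.352 rad 0.2222
```

Request:
{"api": "play_rows", "payload": {
  "targets": "1 0 -0.0151 -0.0029 0; 1 0 -0.0304 -0.0046 0; 1 0 -0.0458 -0.0053 0; 1 0 -0.059 -0.0051 0; 1 0 -0.07 -0.0043 0; 1 0 -0.0787 -0.0032 0; 1 0 -0.0831 -0.0026 0; 1 0 -0.0863 -0.002 0"
}}

```text
clock: 5.42
tcp_pos: [0.5723, 0.2837, 0.2806]
orientation: [3.131, 0.241, -0.001]
contact_force: [-9.2, -10.4, 14.4]
grip_width: 0.0112
gripper_force: 28.2
```

```bash
python3 -c "
from h import *
cov()"
```

```text
t 5.42 tcp [0.5723 0.2837 0.2806] psi 8.80 w 0.0112 gf 28.2 F [ -9.2 -10.4  14.4] q [-0.23  0.42 -0.44  1.56  0.19  1.21 -2.13]
x -0.0008 y 0.1450 z 0.2963 th 1.753 rad 0.2200
```

The cover is at 1.753 rad with a light contact force, so it is on its stop. I'll relax, release and rise.

Request:
{"api": "play_rows", "payload": {
  "targets": "1 0.001 0.0015 0.001 0; 1 0.001 0.0015 0.001 0; 0.6 0.001 0.0015 0.001 0; 0.2 0.001 0.0015 0.001 0; 0.2 0.001 0.0015 0.001 0; 0.2 0.001 0.0015 -0.02 0; 0.2 0.001 0.0015 -0.05 0; 0.2 0.001 0.0015 -0.08 0"
}}

```text
clock: 6.08
tcp_pos: [0.5744, 0.2815, 0.3591]
orientation: [3.131, 0.238, -0.003]
contact_force: [0.4, 0.4, 0.8]
grip_width: 0.0343
gripper_force: 0.0
```

Run:
```python
from h import *
to([.440,-.321,.25],72)
cv2.imwrite("pics/side3.png",cv2.resize(r.grab_frame("side")[180:330,190:390,::-1],None,fx=3,fy=3))
```

```text
t 6.08 tcp [0.5744 0.2815 0.3591] psi 8.70 w 0.0343 gf 0.0 F [0.4 0.4 0.8] q [-0.23  0.37 -0.45  1.45  0.16  1.36 -2.1 ]
shift [-0.2238  0.5751  0.1102] spin -1.1047
```

View pics/side3.png

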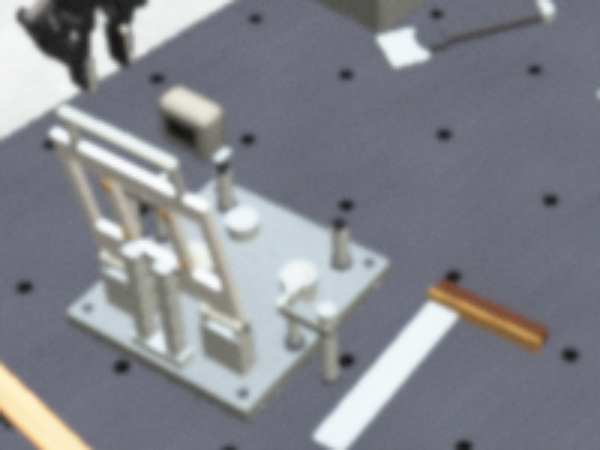

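The cover leans open on its stop posts. Next I'll move to the bracket.

Request:
{"api": "play_rows", "payload": {
  "targets": "-1 -0.224 0.575 0 -1.1; -1 -0.224 0.575 0 -1.1; -1 -0.224 0.575 0 -1.1; -1 -0.224 0.575 0 -1.1; -1 -0.224 0.575 0 -1.1; -1 -0.224 0.575 0 -1.1; -1 -0.224 0.575 0 -1.1; -1 -0.224 0.575 0 -1.1"
}}

```text
clock: 6.8
tcp_pos: [0.5081, -0.0197, 0.3594]
orientation: [2.697, 1.611, 0.0]
contact_force: [1.1, -0.5, -0.3]
grip_width: 0.0855
gripper_force: 0.0
```

```bash
python3 -c "
from h import *
to([.440,-.321,.25],72)"
```

```text
t 6.80 tcp [ 0.5081 -0.0197  0.3594] psi 61.70 w 0.0855 gf 0.0 F [ 1.1 -0.5 -0.3] q [ 0.32  0.13 -0.44  1.75  0.06  1.28 -0.63]
shift [-0.2976  0.0829  0.1095] spin -0.1798
```

Request:
{"api": "play_rows", "payload": {
  "targets": "-1 -0.27 0.075 0.11 -0.18; -1 -0.27 0.075 0.11 -0.18; -1 -0.27 0.075 0.11 -0.18; -1 -0.27 0.075 0.11 -0.18; -1 -0.27 0.075 0.11 -0.18; -1 -0.27 0.075 0.11 -0.18; -1 -0.27 0.075 0.11 -0.18; -1 -0.27 0.075 0.11 -0.18"
}}

```text
clock: 7.47
tcp_pos: [0.4415, -0.2968, 0.2469]
orientation: [-2.552, -1.83, 0.006]
contact_force: [-0.9, -0.0, 0.4]
grip_width: 0.0852
gripper_force: 0.0
```

Request:
{"api": "play_rows", "payload": {
  "targets": "-1 0 0 0 0; -1 0 0 0 0"
}}

```text
clock: 7.63
tcp_pos: [0.4451, -0.2908, 0.249]
orientation: [-2.547, -1.838, 0.0]
contact_force: [0.1, 0.9, 0.0]
grip_width: 0.0855
gripper_force: 0.0
```

Run:
```python
from h import *
to([.440,-.321,.25],72)
print(proj(r.camera_info("wrist"),[.44,-.321,.078]))
cv2.imwrite("pics/w4.png",r.grab_frame("wrist")[:,:,::-1])
```

```text
t 7.63 tcp [ 0.4451 -0.2908  0.249 ] psi 71.65 w 0.0855 gf 0.0 F [0.1 0.9 0. ] q [ 0.67  0.24 -0.24  1.86  0.07  1.05  0.08]
shift [-0.0303  0.0046 -0.001 ] spin -0.0061
(np.float64(326.4853219895311), np.float64(248.32147346596858))
```

View pics/w4.png

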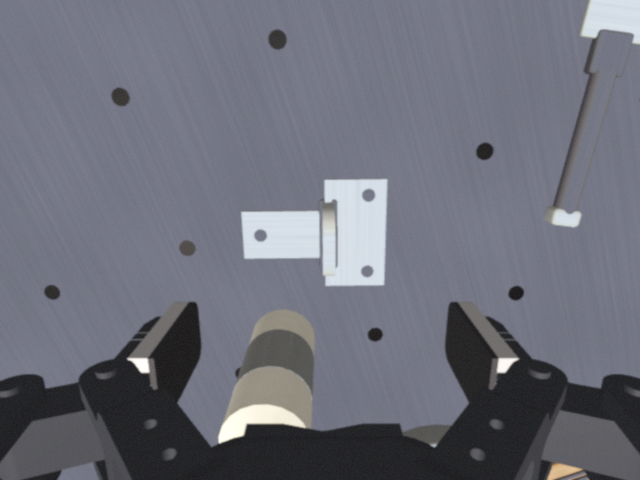

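The view shows the plate corners at (324,180), (387,179), (384,285) and (325,286), and the tongue end at (242,212) and (243,259). The spray can's base edge is at (285,311).

Run:
```python
from h import *
i=r.camera_info("wrist")
px=[(324.5,180),(387,179.5),(384.5,285),(325.5,286),(242.5,212),(243,259)]
W=np.array([onz(i,p,.028)[:2] for p in px])
B=np.array([(-3,50),(52,50),(52,-50),(-3,-50),(-78,22),(-78,-22)])/1e3
bc,wc=B.mean(0),W.mean(0)
for flip in(1,):
    b=B-bc;w=W-wc
    th=np.arctan2((b[:,0]*w[:,1]-b[:,1]*w[:,0]).sum(),(b*w).sum())
    Rm=np.array([[np.cos(th),-np.sin(th)],[np.sin(th),np.cos(th)]])
    c=wc-Rm@bc;print("yaw",np.degrees(th),"c",c,"res mm",np.round((w-b@Rm.T)*1e3,1).tolist())
print("lug top",onz(i,(328.5,238),.078),"can edge",onz(i,(285,311),0),onz(i,(250,345),0))
to([c[0],c[1],.045],np.degrees(th)+90)
```

```text
yaw -17.58611121588622 c [ 0.44226541 -0.32357431] res mm [[0.0, 0.2], [-0.1, 0.0], [0.7, -0.0], [-0.2, -0.2], [1.0, -0.1], [-1.4, 0.1]]
lug top [ 0.44524059 -0.31242673  0.078     ] can edge [ 0.37210651 -0.39510164  0.        ] [ 0.32345985 -0.42076221  0.        ]
t 7.68 tcp [ 0.446  -0.2896  0.2497] psi 71.80 w 0.0856 gf 0.0 F [0.7 0.9 0.1] q [ 0.67  0.24 -0.25  1.86  0.07  1.05  0.08]
shift [-0.0336  0.007   0.2046] spin -0.0108
```

Request:
{"api": "play_rows", "payload": {
  "targets": "-1 -0.0336 0.007 0.03 -0.011; -1 -0.0336 0.007 0.06 -0.011; -1 -0.0336 0.007 0.095 -0.011; -1 -0.0336 0.007 0.13 -0.011; -1 -0.0336 0.007 0.16 -0.011; -1 -0.0336 0.007 0.185 -0.011; -1 -0.0336 0.007 0.2 -0.011; -1 -0.0336 0.007 0.206 -0.011",
  "squeeze": 50
}}

```text
clock: 8.35
tcp_pos: [0.442, -0.3218, 0.0418]
orientation: [-2.53, -1.858, -0.0]
contact_force: [-1.3, 0.1, -0.4]
grip_width: 0.0854
gripper_force: 0.0
```

```bash
python3 -c "
from h import *
to([.4423,-.3236,.043],72.4)"
```

```text
t 8.35 tcp [ 0.442  -0.3218  0.0418] psi 72.58 w 0.0854 gf 0.0 F [-1.3  0.1 -0.4] q [ 0.67  0.53 -0.19  1.99  0.16  0.63  0.07]
shift [-0.0016  0.0008 -0.0012] spin 0.0032
```

Request:
{"api": "play_rows", "payload": {
  "targets": "0.2 -0.001 0.001 -0.001 0; 0.5 -0.001 0.001 -0.001 0; 0.65 -0.001 0.001 -0.001 0; 0.75 -0.001 0.001 -0.001 0; 0.85 -0.001 0.001 -0.001 0; 1 -0.001 0.001 -0.001 0; 1 -0.001 0.001 -0.001 0; 1 -0.001 0.001 -0.001 0"
}}

```text
clock: 9.02
tcp_pos: [0.4418, -0.3259, 0.0452]
orientation: [-2.536, -1.855, 0.001]
contact_force: [-2.0, 1.2, 7.5]
grip_width: 0.0089
gripper_force: 50.4
```

Request:
{"api": "play_rows", "payload": {
  "targets": "1 0 0 -0.005 0; 1 0 0 -0.015 0; 1 0 0 -0.03 0; 1 0 0 -0.06 0; 1 0 0 -0.09 0; 1 0 0 -0.12 0; 1 0 0 -0.15 0; 1 0 0 -0.18 0"
}}

```text
clock: 9.68
tcp_pos: [0.4414, -0.3251, 0.2259]
orientation: [-2.534, -1.855, 0.001]
contact_force: [0.4, 0.0, -7.5]
grip_width: 0.0092
gripper_force: 49.7
```

```bash
python3 -c "
from h import *
to(fx(0,-.0,.22),YAW+90)"
```

```text
t 9.68 tcp [ 0.4414 -0.3251  0.2259] psi 72.41 w 0.0092 gf 49.7 F [ 0.4  0.  -7.5] q [ 0.71  0.29 -0.23  1.85  0.08  1.01  0.14]
shift [0.4902 0.0058 0.0061] spin -0.4588
```

The bracket is held; the force reads -7.5 N, which fits about 0.75 kg. I'll carry it across.

Request:
{"api": "play_rows", "payload": {
  "targets": "1 0.015 0 0 -0.05; 1 0.045 0.001 0 -0.1; 1 0.08 0.002 0 -0.16; 1 0.115 0.003 0 -0.22; 1 0.15 0.004 0 -0.28; 1 0.185 0.005 0 -0.34; 1 0.22 0.006 0 -0.4; 1 0.255 0.006 0 -0.459"
}}

```text
clock: 10.35
tcp_pos: [0.5245, -0.0825, 0.2241]
orientation: [-2.042, -2.387, 0.001]
contact_force: [0.9, -1.1, -7.6]
grip_width: 0.0094
gripper_force: 49.7
```

```bash
python3 -c "
from h import *
to(fx(0,-.0,.22),YAW+90)"
```

```text
t 10.35 tcp [ 0.5245 -0.0825  0.2241] psi 98.91 w 0.0094 gf 49.7 F [ 0.9 -1.1 -7.6] q [ 0.41  0.28 -0.44  1.88  0.14  1.01  0.06]
shift [0.2094 0.1042 0.004 ] spin 0.0037
```

Request:
{"api": "play_rows", "payload": {
  "targets": "1 0.035 0.017 0.002 0.004; 1 0.067 0.033 0.003 0.004; 1 0.1 0.05 0.004 0.004; 1 0.133 0.066 0.004 0.004; 1 0.163 0.081 0.004 0.004; 1 0.185 0.093 0.004 0.004; 1 0.2 0.1 0.004 0.004; 1 0.205 0.104 0.004 0.004"
}}

```text
clock: 11.02
tcp_pos: [0.5958, 0.1385, 0.2199]
orientation: [-2.043, -2.383, -0.001]
contact_force: [-0.7, 0.9, -7.3]
grip_width: 0.0091
gripper_force: 49.7
```

Request:
{"api": "play_rows", "payload": {
  "targets": "1 0 0 0 0; 1 0 0 0 0; 1 0 0 0 0"
}}

```text
clock: 11.27
tcp_pos: [0.5964, 0.1316, 0.22]
orientation: [2.054, 2.377, -0.004]
contact_force: [-0.5, -0.0, -7.0]
grip_width: 0.0095
gripper_force: 49.7
```

Run:
```python
from h import *
to(fx(0,0,.22),YAW+90)
cv2.imwrite("pics/w5.png",r.grab_frame("wrist")[:,:,::-1])
i=r.camera_info("wrist");o=r.get_obs()
M=R.from_rotvec(o["orientation"]).as_matrix()
for p in[(-3,50),(52,50),(52,-50),(-3,-50),(-78,22)]:
    P=o["tcp_pos"]+M@[p[1]/1e3,p[0]/1e3,.0445-.028]; print(p,np.round(proj(i,P),1))
for n,P in dict(cone=(-.062,0,.046),gr=(.036,.036,.046),fl=(.036,-.036,.038)).items(): print(n,np.round(proj(i,fx(*P)),1))
```

```text
t 11.27 tcp [0.5964 0.1316 0.22  ] psi 98.35 w 0.0095 gf 49.7 F [-0.5 -0.  -7. ] q [ 0.05  0.43 -0.49  1.7   0.23  1.07 -0.37]
shift [ 0.009  -0.0001  0.    ] spin -0.0061
(-3, 50) [311. 168.]
(52, 50) [455.7 167.9]
(52, -50) [436.1 393.4]
(-3, -50) [312.9 393.5]
(-78, 22) [123.5 238.7]
cone [240.7 197.7]
gr [368.4 149.4]
fl [365.3 238.6]
```

View pics/w5.png

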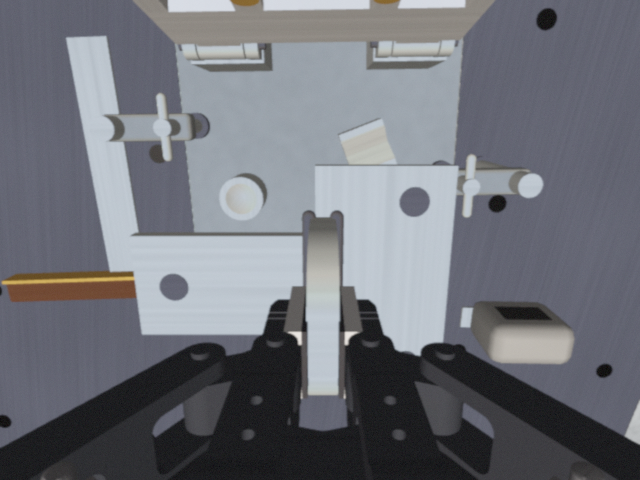

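The view shows plate corners at about (315,166) and (457,165), tongue corners at (133,234) and (141,334), and the cone rim centre at (242,199). I'll fit the bracket's pose in the hand and correct the fixture origin.

Run:
```python
from h import *
from scipy.optimize import least_squares
im=cv2.imread("pics/w5.png");g=cv2.cvtColor(im,6)
# refine corners
c=np.array([(315,166),(457,165),(133,234),(141,334)],np.float32).reshape(-1,1,2)
c=cv2.cornerSubPix(g,c,(5,5),(-1,-1),(3,50,.01)).reshape(-1,2);print(c)
q=cv2.HoughCircles(cv2.GaussianBlur(g[150:250,190:300],(3,3),0),3,1.5,30,param1=80,param2=15,minRadius=17,maxRadius=27);print("cone circ",None if q is None else q[0][:3]+[190,150,0])
B=np.array([(-3,50),(52,50),(-78,22),(-78,-22)])/1e3
i=r.camera_info("wrist");o=r.get_obs();t=o["tcp_pos"]
def f(p):
    a=p[3];P=np.c_[t[0]+p[0]+B[:,0]*np.cos(a)-B[:,1]*np.sin(a),t[1]+p[1]+B[:,0]*np.sin(a)+B[:,1]*np.cos(a),np.full(4,t[2]-.0165+p[2])]
    u,v=proj(i,P);return np.r_[u-c[:,0],v-c[:,1]]
s=least_squares(f,[0,0,0,np.radians(8.4)],x_scale=[.01,.01,.01,.1]);print("offset xyz mm",s.x[:3]*1e3,"yaw",np.degrees(s.x[3]),"res",s.fun.round(1))
P=onz(i,(242.3,199),.046);print("cone",P,"pred",fx(-.062,0,.046))
for p in((182,45),(461,40)):print("base corner?",onz(i,p,.02))
```

```text
[[314.78833 165.49536]
 [457.30954 165.86351]
 [129.99579 235.34247]
 [141.49184 334.17288]]
cone circ [[240.25 198.75  22.25]]
offset xyz mm [ 1.19133556  0.72955429 -2.17870895] yaw 8.289114216909967 res [-0.1  0.3 -0.8  0.7  0.3  0.   0.3 -0.7]
cone [0.53505568 0.1302612  0.046     ] pred [0.53371338 0.13112183 0.046     ]
base corner? [0.47448633 0.23627792 0.02      ]
base corner? [0.68332218 0.27024052 0.02      ]
```

```bash
sed -i 's/\[.595,.1405,0\]/[.5956,.1397,0]/' h.py; python3 -c "
from h import *
to([.5944,.139,.105],98.76)"
```

```text
t 11.32 tcp [0.5965 0.1316 0.2202] psi 98.33 w 0.0092 gf 49.7 F [-0.2  0.7 -7.8] q [ 0.05  0.43 -0.49  1.7   0.23  1.07 -0.37]
shift [ 0.0078 -0.0009  0.1152] spin -0.0075
```

Request:
{"api": "play_rows", "payload": {
  "targets": "1 0.0078 -0.001 0.01 -0.0075; 1 0.0078 -0.001 0.03 -0.0075; 1 0.0078 -0.001 0.05 -0.0075; 1 0.0078 -0.001 0.07 -0.0075; 1 0.0078 -0.001 0.09 -0.0075; 1 0.0078 -0.001 0.105 -0.0075; 1 0.0078 -0.001 0.115 -0.0075; 1 0.0078 -0.001 0.115 -0.0075"
}}

```text
clock: 11.98
tcp_pos: [0.5928, 0.1405, 0.1028]
orientation: [-2.041, -2.385, 0.006]
contact_force: [-0.6, 0.3, -8.2]
grip_width: 0.0092
gripper_force: 49.6
```

Request:
{"api": "play_rows", "payload": {
  "targets": "1 0 0 0 0; 1 0 0 0 0"
}}

```text
clock: 12.15
tcp_pos: [0.5955, 0.1418, 0.1066]
orientation: [2.042, 2.386, 0.003]
contact_force: [0.3, -0.4, -6.3]
grip_width: 0.0093
gripper_force: 49.6
```

```bash
python3 -c "
from h import *
to([.5944,.139,.09],98.76)"
```

```text
t 12.15 tcp [0.5955 0.1418 0.1066] psi 98.89 w 0.0093 gf 49.6 F [ 0.3 -0.4 -6.3] q [ 0.    0.56 -0.46  1.79  0.31  0.86 -0.44]
shift [-0.0026 -0.0015  0.0166] spin 0.0023
```

Request:
{"api": "play_rows", "payload": {
  "targets": "1 -0.002 -0.001 0.003 0.002; 1 -0.002 -0.001 0.006 0.002; 1 -0.002 -0.001 0.009 0.002; 1 -0.002 -0.001 0.011 0.002; 1 -0.002 -0.001 0.013 0.002; 1 -0.002 -0.001 0.014 0.002; 1 -0.002 -0.001 0.015 0.002; 1 -0.002 -0.001 0.015 0.002"
}}

```text
clock: 12.82
tcp_pos: [0.5939, 0.1393, 0.0903]
orientation: [-2.045, -2.385, 0.0]
contact_force: [0.1, 0.4, -6.6]
grip_width: 0.0093
gripper_force: 49.7
```

```bash
python3 -c "
from h import *
to([.5944,.139,.0835],98.76)"
```

```text
t 12.82 tcp [0.5939 0.1393 0.0903] psi 98.79 w 0.0093 gf 49.7 F [ 0.1  0.4 -6.6] q [ 0.    0.57 -0.45  1.81  0.32  0.83 -0.45]
shift [-0.0004  0.0004  0.0068] spin 0.0006
```

No contact yet. I'll descend 1 mm per row.

Request:
{"api": "play_rows", "payload": {
  "targets": "1 0 0 0.001 0; 1 0 0 0.002 0; 1 0 0 0.003 0; 1 0 0 0.003 0; 1 0 0 0.004 0; 1 0 0 0.004 0; 1 0 0 0.005 0; 1 0 0 0.005 0"
}}

```text
clock: 13.48
tcp_pos: [0.5939, 0.1393, 0.0854]
orientation: [-2.045, -2.385, 0.0]
contact_force: [-0.3, -0.5, -8.3]
grip_width: 0.0094
gripper_force: 49.7
```

Request:
{"api": "play_rows", "payload": {
  "targets": "1 0 0 0.0005 0; 1 0 0 0.001 0; 1 0 0 0.0015 0; 1 0 0 0.002 0; 1 0 0 0.002 0; 1 0 0 0.002 0"
}}

```text
clock: 13.98
tcp_pos: [0.5939, 0.1393, 0.0836]
orientation: [-2.045, -2.385, 0.0]
contact_force: [-0.4, -0.6, -6.1]
grip_width: 0.0095
gripper_force: 50.0
```

Request:
{"api": "play_rows", "payload": {
  "targets": "1 0 0 0.0005 0; 1 0 0 0.001 0; 1 0 0 0.0015 0; 1 0 0 0.002 0; 1 0 0 0.002 0; 1 0 0 0.002 0"
}}

```text
clock: 14.48
tcp_pos: [0.5941, 0.1395, 0.0833]
orientation: [2.044, 2.385, -0.0]
contact_force: [-6.4, -2.4, 9.6]
grip_width: 0.0094
gripper_force: 52.4
```

Contact is made near the seated height. I'll ease the side force, soften the grip, then open.

Request:
{"api": "play_rows", "payload": {
  "targets": "1 0 -0.0008 -0.0005 0; 1 0 -0.0012 -0.001 0; 1 0 -0.0012 -0.001 0; 1 0 -0.0012 -0.001 0",
  "squeeze": 20
}}

```text
clock: 14.82
tcp_pos: [0.5936, 0.1393, 0.0833]
orientation: [2.044, 2.384, 0.002]
contact_force: [-1.8, -1.1, 5.1]
grip_width: 0.0091
gripper_force: 51.4
```

Request:
{"api": "play_rows", "payload": {
  "targets": "0.8 0 0 0 0; 0.77 0 0 0 0; 0.74 0 0 0 0; 0.7 0 0 0 0; 0.6 0 0 0 0; 0.4 0 0 0 0; 0.1 0 0 0 0; -0.3 0 0 0 0"
}}

```text
clock: 15.48
tcp_pos: [0.5928, 0.1392, 0.0824]
orientation: [-2.045, -2.385, 0.0]
contact_force: [0.7, -0.1, 0.7]
grip_width: 0.0489
gripper_force: 0.0
```

Request:
{"api": "play_rows", "payload": {
  "targets": "-0.6 0 0 0 0; -0.6 0 0 -0.005 0; -0.6 0 0 -0.02 0; -0.6 0 0 -0.05 0; -0.6 0 0 -0.08 0; -0.6 0 0 -0.11 0; -0.6 0 0 -0.135 0; -0.6 0 0 -0.135 0"
}}

```text
clock: 16.15
tcp_pos: [0.5957, 0.1406, 0.2239]
orientation: [2.041, 2.381, 0.013]
contact_force: [1.0, 0.7, 0.3]
grip_width: 0.0682
gripper_force: 0.0
```

Run:
```python
from h import *
from scipy.optimize import least_squares
st()
cv2.imwrite("pics/w6.png",r.grab_frame("wrist")[:,:,::-1])
i=r.camera_info("wrist")
for p in[(-3,50),(52,50),(52,-50),(-3,-50),(-78,22),(-78,-22)]:
    print(p,np.round(proj(i,fx(p[0]/1e3,p[1]/1e3,.066)),1))
```

```text
t 16.15 tcp [0.5957 0.1406 0.2239] psi 98.78 w 0.0682 gf 0.0 F [1.  0.7 0.3] q [ 0.04  0.42 -0.5   1.7   0.23  1.07 -0.37]
(-3, 50) [316.3 145.7]
(52, 50) [394.5 145.7]
(52, -50) [388.2 278.4]
(-3, -50) [316.8 278.5]
(-78, 22) [212.3 185.3]
(-78, -22) [216.5 243.8]
```

View pics/w6.png

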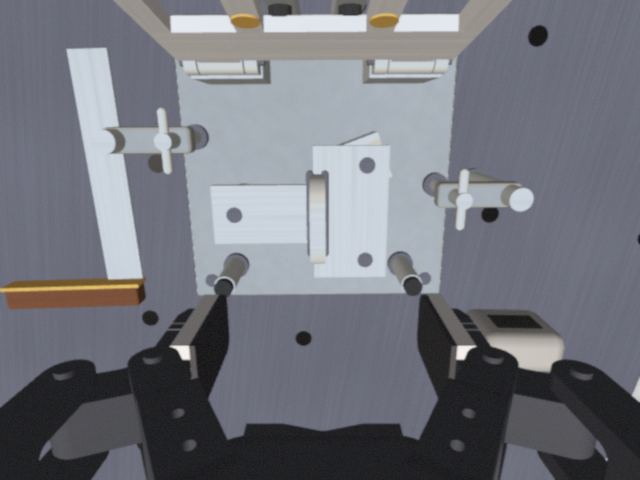

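The bracket sits at (211..389, 146..277), aligned with the fixture. A quick PnP will check whether it is level.

Run:
```python
from h import *
st();i=r.camera_info("wrist");im=r.grab_frame("wrist");g=cv2.cvtColor(im,7)
c=np.array([(313,147),(389,146),(387,277),(314,277),(211,186),(212,244)],np.float32).reshape(-1,1,2)
c=cv2.cornerSubPix(g,c,(4,4),(-1,-1),(3,50,.01))
B=np.array([(-3,50,66),(52,50,66),(52,-50,66),(-3,-50,66),(-78,22,66),(-78,-22,66)])/1e3
f=240/np.tan(np.radians(i["fov_y"])/2);K=np.array([[f,0,i["cx"]],[0,f,i["cy"]],[0,0,1.]])
ok,rv,tv=cv2.solvePnP(B,c,K,None)
Rw=R.from_rotvec(i["rotation"]);A=Rw*R.from_rotvec(rv.ravel());T=Rw.apply(tv.ravel())+i["position"]
print(c.reshape(-1,2).round(1).tolist());print("euler zyx",A.as_euler("ZYX",degrees=True),"T",T,"O",O)
for b in B:print(np.round((A.apply(b)+T)*1e3,1))
c2,_=cv2.projectPoints(B,rv,tv,K,None);print((c2-c).reshape(-1,2).round(1).tolist())
to(fx(0,.144,.37),YAW)
```

```text
t 16.20 tcp [0.5946 0.14   0.2212] psi 98.78 w 0.0680 gf 0.0 F [-0.3  0.4 -1. ] q [ 0.04  0.42 -0.5   1.7   0.23  1.06 -0.37]
[[314.70001220703125, 145.60000610351562], [392.5, 144.6999969482422], [387.0, 277.0], [316.1000061035156, 277.3999938964844], [211.5, 185.5], [215.8000030517578, 243.5]]
euler zyx [9.01430155 0.19948955 0.11952676] T [ 0.59445099  0.13982692 -0.00164776] O [0.5956 0.1397 0.    ]
[583.9 188.6  64.5]
[638.2 197.3  64.3]
[653.9  98.5  64.1]
[599.6  89.9  64.3]
[514.2 149.2  64.7]
[521.1 105.8  64.6]
[[-0.0, -0.2], [-0.0, 0.2], [0.1, -0.1], [-0.1, 0.1], [-0.1, -0.1], [0.2, 0.1]]
t 16.25 tcp [0.5934 0.1393 0.2191] psi 98.78 w 0.0687 gf 0.0 F [ 0.2 -0.1  0.3] q [ 0.04  0.43 -0.5   1.71  0.23  1.06 -0.37]
shift [ 0.144   0.0028 -0.1509] spin 1.5721
```

The bracket is level within 0.2° and at seat height, so it is seated. I'll go back to the bar, rising first.

Request:
{"api": "play_rows", "payload": {
  "targets": "0.2 0 0 -0.04 0; 0.2 0 0 -0.08 0; 0.2 0 0 -0.12 0; 0.2 0 0 -0.15 0.12; 0.2 0.01 0 -0.15 0.24; 0.2 0.02 0 -0.15 0.36; 0.2 0.03 0 -0.15 0.48; 0.2 0.04 0 -0.15 0.6"
}}

```text
clock: 16.92
tcp_pos: [0.5862, 0.1787, 0.3661]
orientation: [-2.663, -1.666, 0.004]
contact_force: [-0.1, 0.5, -0.1]
grip_width: 0.034
gripper_force: 0.0
```

```bash
python3 -c "
from h import *
to([.573,.283,.365],YAW)"
```

```text
t 16.92 tcp [0.5862 0.1787 0.3661] psi 64.05 w 0.0340 gf 0.0 F [-0.1  0.5 -0.1] q [-0.07  0.32 -0.43  1.51  0.13  1.35 -0.96]
shift [ 0.088  -0.0575  0.001 ] spin 0.9660
```

Request:
{"api": "play_rows", "payload": {
  "targets": "0.2 0.01 -0.007 0 0.12; 0.2 0.022 -0.014 0 0.24; 0.2 0.033 -0.022 0 0.36; 0.2 0.044 -0.029 0 0.48; 0.2 0.055 -0.036 0 0.6; 0.2 0.066 -0.043 0 0.72; 0.2 0.077 -0.05 0 0.84; 0.2 0.086 -0.057 0 0.965"
}}

```text
clock: 17.58
tcp_pos: [0.5718, 0.2814, 0.3656]
orientation: [3.131, 0.241, -0.004]
contact_force: [-1.0, 0.1, -0.3]
grip_width: 0.0345
gripper_force: 0.0
```

Request:
{"api": "play_rows", "payload": {
  "targets": "0.2 0 0 0 0; 0.2 0 0 0 0; 0.2 0 0 0 0"
}}

```text
clock: 17.83
tcp_pos: [0.5726, 0.2798, 0.3666]
orientation: [3.13, 0.254, -0.002]
contact_force: [-0.1, -0.2, -0.5]
grip_width: 0.034
gripper_force: 0.0
```

Run:
```python
from h import *
to([.573,.283,.280],YAW);i=r.camera_info("wrist")
print(i["position"]);cv2.imwrite("pics/w7.png",r.grab_frame("wrist")[:,:,::-1])
for x in(-.045,0,.045):print(proj(i,np.array([.573,.283,.296])+fx(x,0,0)-O))
```

```text
t 17.83 tcp [0.5726 0.2798 0.3666] psi 9.29 w 0.0340 gf 0.0 F [-0.1 -0.2 -0.5] q [-0.32  0.35 -0.31  1.45  0.11  1.36 -2.05]
shift [ 0.001  -0.0032  0.0866] spin 0.0103
[0.64255617 0.29053608 0.50852927]
(np.float64(314.590393968242), np.float64(327.2581625937589))
(np.float64(314.9606663098319), np.float64(252.15537377964785))
(np.float64(315.3741575597306), np.float64(168.2864412952984))
```

View pics/w7.png

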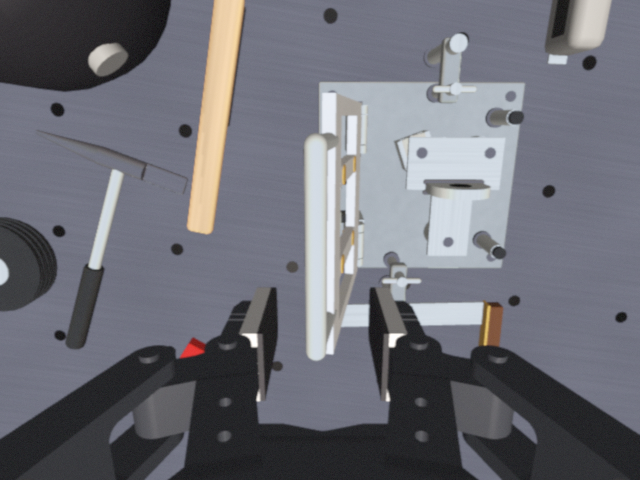

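The bar spans (317,136) to (317,358), matching the prediction of 315. I'll descend and grip.

Request:
{"api": "play_rows", "payload": {
  "targets": "0.2 0.001 -0.0025 0.02 0.01; 0.2 0.001 -0.0025 0.04 0.01; 0.2 0.001 -0.0025 0.055 0.01; 0.2 0.001 -0.0025 0.07 0.01; 0.2 0.001 -0.0025 0.08 0.01; 0.2 0.001 -0.0025 0.086 0.01; 0.2 0.001 -0.0025 0.086 0.01; 0.2 0.001 -0.0025 0.086 0.01",
  "squeeze": 25
}}

```text
clock: 18.55
tcp_pos: [0.5734, 0.2832, 0.2819]
orientation: [-3.133, -0.234, -0.0]
contact_force: [0.4, -0.0, -0.4]
grip_width: 0.0344
gripper_force: 0.0
```

Request:
{"api": "play_rows", "payload": {
  "targets": "0.4 0 0 0 0; 0.55 0 0 0 0; 0.65 0 0 0 0; 0.75 0 0 0 0; 1 0 0 0 0; 1 0 0 0 0; 1 0 0 0 0"
}}

```text
clock: 19.13
tcp_pos: [0.5733, 0.2837, 0.2823]
orientation: [-3.132, -0.234, -0.002]
contact_force: [-0.6, 0.6, 4.8]
grip_width: 0.0107
gripper_force: 24.6
```

```bash
python3 -c "
from h import *
cov()"
```

```text
t 19.13 tcp [0.5733 0.2837 0.2823] psi 8.55 w 0.0107 gf 24.6 F [-0.6  0.6  4.8] q [-0.33  0.4  -0.31  1.57  0.13  1.19 -2.08]
x -0.0002 y 0.1458 z 0.2980 th 1.756 rad 0.2218
```

Request:
{"api": "play_rows", "payload": {
  "targets": "1 0 0.0065 -0.0011 0; 1 0 0.0174 -0.0024 0; 1 0 0.0328 -0.0034 0; 1 0 0.0504 -0.0032 0; 1 0 0.0679 -0.0016 0; 1 0 0.0852 0.0013 0; 1 0 0.1023 0.0057 0; 1 0 0.1189 0.0114 0"
}}

```text
clock: 19.8
tcp_pos: [0.5921, 0.1635, 0.2704]
orientation: [3.133, 0.231, 0.004]
contact_force: [5.8, 1.6, -1.8]
grip_width: 0.0115
gripper_force: 24.6
```

```bash
python3 -c "
from h import *
cov()"
```

```text
t 19.80 tcp [0.5921 0.1635 0.2704] psi 8.45 w 0.0115 gf 24.6 F [ 5.8  1.6 -1.8] q [-0.16  0.36 -0.27  1.65  0.11  1.15 -1.89]
x 0.0001 y 0.0241 z 0.2861 th 1.197 rad 0.2214
```

Request:
{"api": "play_rows", "payload": {
  "targets": "1 0 0.0161 0.007 0; 1 0 0.0316 0.0153 0; 1 0 0.0464 0.0248 0; 1 0 0.0605 0.0355 0; 1 0 0.0735 0.0472 0; 1 0 0.0857 0.06 0; 1 0 0.0967 0.0737 0; 1 0 0.1067 0.0882 0"
}}

```text
clock: 20.47
tcp_pos: [0.6079, 0.0585, 0.1815]
orientation: [3.133, 0.232, 0.005]
contact_force: [6.5, 2.8, -2.3]
grip_width: 0.0107
gripper_force: 24.3
```

```bash
python3 -c "
from h import *
cov()"
```

```text
t 20.47 tcp [0.6079 0.0585 0.1815] psi 8.46 w 0.0107 gf 24.3 F [ 6.5  2.8 -2.3] q [-0.02  0.43 -0.23  1.75  0.12  0.97 -1.72]
x -0.0001 y -0.0822 z 0.1972 th 0.560 rad 0.2208
```

Request:
{"api": "play_rows", "payload": {
  "targets": "1 -0.0005 0.0067 0.0114 0; 1 -0.001 0.0136 0.0251 0; 1 -0.001 0.0195 0.0394 0; 1 -0.001 0.0244 0.0539 0; 1 -0.001 0.0278 0.0667 0; 1 -0.001 0.0304 0.0796 0; 1 -0.001 0.032 0.0905 0; 1 -0.001 0.0329 0.0993 0"
}}

```text
clock: 21.13
tcp_pos: [0.6119, 0.0277, 0.082]
orientation: [-3.132, -0.233, -0.005]
contact_force: [6.7, 1.8, -2.2]
grip_width: 0.0109
gripper_force: 24.4
```

```bash
python3 -c "
from h import *
cov()"
```

```text
t 21.13 tcp [0.6119 0.0277 0.082 ] psi 8.53 w 0.0109 gf 24.4 F [ 6.7  1.8 -2.2] q [ 0.01  0.56 -0.21  1.82  0.15  0.78 -1.7 ]
x -0.0008 y -0.1132 z 0.0977 th 0.081 rad 0.2189
```

Request:
{"api": "play_rows", "payload": {
  "targets": "1 0 0.0003 0.003 0; 1 0 0.0005 0.006 0; 1 0 0.0006 0.0085 0; 1 0 0.0007 0.0105 0; 1 0 0.0007 0.0125 0; 1 0 0.0007 0.014 0; 1 0 0.0007 0.015 0; 1 0 0.0007 0.016 0"
}}

```text
clock: 21.8
tcp_pos: [0.6121, 0.0274, 0.0699]
orientation: [-3.132, -0.234, -0.005]
contact_force: [-3.6, 4.2, 23.7]
grip_width: 0.0109
gripper_force: 26.7
```

```bash
python3 -c "
from h import *
cov()"
```

```text
t 21.80 tcp [0.6121 0.0274 0.0699] psi 8.54 w 0.0109 gf 26.7 F [-3.6  4.2 23.7] q [ 0.01  0.57 -0.21  1.83  0.16  0.76 -1.7 ]
x -0.0006 y -0.1135 z 0.0856 th 0.026 rad 0.2186
```

Contact came 3 to 4 mm above the expected closed height. I'll check numerically by comparing the cover's orange pads with the start pictures.

```bash
cat > pads.py <<'E'
from h import *
def pads(im,box):
    x0,y0,x1,y1=box;h=cv2.cvtColor(im[y0:y1,x0:x1],40)
    m=cv2.inRange(h,(8,110,120),(25,255,255));n,_,s,c=cv2.connectedComponentsWithStats(m)
    return [(int(s[k,4]),*np.round(c[k]+[x0,y0],1)) for k in range(1,n) if s[k,4]>=4]
for n,b in(("scene",(340,215,415,280)),("side",(235,225,310,290))):
    print(n,"before",pads(cv2.imread(f"pics/{n}0.png"),b));print(n,"now",pads(np.ascontiguousarray(r.grab_frame(n)[:,:,::-1]),b))
E
python3 pads.py
```

```text
scene before [(6, np.float64(381.7), np.float64(236.3)), (7, np.float64(361.0), np.float64(244.0)), (7, np.float64(392.7), np.float64(251.6)), (7, np.float64(371.9), np.float64(259.3))]
scene now [(6, np.float64(381.7), np.float64(236.3)), (6, np.float64(392.8), np.float64(251.8)), (6, np.float64(372.0), np.float64(259.5))]
side before []
side now []
```

The pads are back at their starting pixels within 0.2 px, so the cover is closed. I'll unload, open gently and rise.

Request:
{"api": "play_rows", "payload": {
  "targets": "1 0 0 -0.0015 0; 1 0 0 -0.0015 0; 0.75 0 0 -0.0015 0; 0.65 0 0 -0.0015 0; 0.5 0 0 -0.0015 0; 0.2 0 0 -0.0015 0; 0.2 0 0 -0.0015 0; 0.2 0 0 -0.0015 0"
}}

```text
clock: 22.57
tcp_pos: [0.6099, 0.0264, 0.0676]
orientation: [3.133, 0.233, -0.002]
contact_force: [0.3, 0.3, -0.1]
grip_width: 0.0339
gripper_force: 0.0
```

Request:
{"api": "play_rows", "payload": {
  "targets": "0.2 0 0 -0.01 0; 0.2 0 0 -0.03 0; 0.2 0 0 -0.06 0; 0.2 0 0 -0.09 0; 0.2 0 0 -0.12 0; 0.2 0 0 -0.15 0; 0.2 0 0 -0.18 0; 0.2 0 0 -0.187 0"
}}

```text
clock: 23.23
tcp_pos: [0.6129, 0.0274, 0.2615]
orientation: [-3.133, -0.234, -0.013]
contact_force: [1.2, -0.7, 1.3]
grip_width: 0.0339
gripper_force: 0.0
```

Request:
{"api": "play_rows", "payload": {
  "targets": "0.2 0 0 0 0; 0.2 0 0 0 0; 0.2 0 0 0 0"
}}

```text
clock: 23.48
tcp_pos: [0.6095, 0.0268, 0.2536]
orientation: [3.133, 0.234, -0.004]
contact_force: [-0.3, -1.1, 0.0]
grip_width: 0.0342
gripper_force: 0.0
```

```bash
python3 pads.py
python3 - <<'E'
from pads import *
st();i=r.camera_info("wrist");im=np.ascontiguousarray(r.grab_frame("wrist")[:,:,::-1])
i1={"fov_y":i["fov_y"],"cx":i["cx"],"cy":i["cy"],"position":np.array([0.66667457,0.02151002,0.39207251]),"rotation":np.array([2.22013214,-1.89375636,-0.26387878])}
def g(im,i):
    return sorted([(a,np.round(onz(i,(x,y),.085)*1e3,1)) for a,x,y in pads(im,(0,0,260,300)) if a>100],key=lambda q:q[1][0]+3*q[1][1])
for n,a,c in(("w1",cv2.imread("pics/w1.png"),i1),("now",im,i)):
    for q in g(a,c):print(n,q)
E
```

```text
scene before [(6, np.float64(381.7), np.float64(236.3)), (7, np.float64(361.0), np.float64(244.0)), (7, np.float64(392.7), np.float64(251.6)), (7, np.float64(371.9), np.float64(259.3))]
scene now [(6, np.float64(381.7), np.float64(236.3)), (7, np.float64(361.0), np.float64(244.0)), (6, np.float64(392.8), np.float64(251.8)), (6, np.float64(372.0), np.float64(259.5))]
side before []
side now []
scene before [(6, np.float64(381.7), np.float64(236.3)), (7, np.float64(361.0), np.float64(244.0)), (7, np.float64(392.7), np.float64(251.6)), (7, np.float64(371.9), np.float64(259.3))]
scene now [(6, np.float64(381.7), np.float64(236.3)), (7, np.float64(361.0), np.float64(244.0)), (6, np.float64(392.8), np.float64(251.8)), (6, np.float64(372.0), np.float64(259.5))]
side before []
side now []
t 23.68 tcp [0.6099 0.0269 0.2538] psi 8.55 w 0.0342 gf 0.0 F [0.3 0.1 0.9] q [ 0.03  0.36 -0.23  1.68  0.09  1.11 -1.65]
w1 (202, array([568.2, 100. ,  85. ]))
w1 (236, array([633.1, 110.4,  85. ]))
w1 (201, array([557.2, 168.8,  85. ]))
w1 (241, array([622.1, 179.2,  85. ]))
now (186, array([568.3, 100. ,  85. ]))
now (220, array([633.2, 110.4,  85. ]))
now (190, array([557.3, 168.8,  85. ]))
now (223, array([622.2, 179.3,  85. ]))
```

The cover pads are back within 0.1 mm of where they started, so the cover is fully closed and the robot is clear. I'll hand in.

```bash
python3 -c "
from bench import r
print(r.hand_in())"
```

```text
the job is handed in; nothing more can be done
None
```

The job is handed in at 23.7 s on the robot's clock: cover opened onto its stop, bracket seated (level within 0.2°) and cover closed to within about 0.1 mm of its starting position, though I viewed 11 pictures instead of the 10 allowed.

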